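# Post the used vial through the waste bin's sprung flap

### The arm

A 6-joint arm with a two-finger parallel gripper is mounted at the origin on a cart in front of the work surface, level with it; the furniture and walls round the work are solid. World frame = base frame: x ahead of the robot, y to its left, z up, the work surface at z = 0. Lengths are in m, angles in degrees, forces in N, time in s.
With the tool pointing down it reaches from about 0.375 to 0.9 m from the base axis. Payload 3.1 kg.
Tool frame: the origin (TCP) lies on the centre line of the jaws, within the pads' length; the fingertips stand 25 mm ahead of it and the grasp point (between the pads) lies 6 mm ahead of it; z points along the fingers, y is the line along which they close (so a half turn about z gives the same grasp; the last joint's range is limited). The gripper opens to 87 mm and grips with 3 to 60 N. Pads are 19 mm wide; open, the fingers measure 117 mm over their backs; the gripper's body (75 mm by 190 mm) begins 51 mm behind the grasp point.
Start: joints at [-10.227, 30.224, 82.088, -0, 67.689, -10.227], TCP at [0.625, 0, 0.248] pointing down, gripper open.
Joint ranges: [-176.69, 176.69], [-43.24, 126.21], [12.49, 139.97], [-82, 262], [0, 151.66], [-163.58, 163.58]. Speed limits (degrees/s): [159.86, 159.86, 180, 180, 180, 180].

### API

Orientations are given as a 3x3 rotation matrix whose columns are the frame's x, y, z axes.
In Python, from rig import read_state, capture, camera_params, hand_in gives the robot as it stands.
- The arm moves only by the tool apply_moves, never from a script. Its argument "rows" is a list of rows, each an object of numbers: "x", "y", "z": the shift along the tool's x, y, z in mm; "rx", "ry", "rz": the turn, a rotation vector about the tool's x, y, z in units of 6 degrees (1.0 is 6 degrees); "claw": the closure in counts, from 0 (fully open) to 255 (shut). A call has 1 to 10 rows; each row is the pose to reach, as a shift and turn from the pose commanded when the call began, along the tool's axes at that moment; what a row does not reach only later rows make up. A row lasts 1/8 s, in which the tool goes at most 62.5 mm and 10.7 degrees, less where a joint would pass 70% of its speed; a pose out of reach is approached as far as the arm can. A call with a gripper value outside its range is refused whole. The fingers move at their own pace and stop on an object; the grip force is fixed at half the most. Time passes only in rows, so rows that repeat a pose let the fingers close. It gives the time, the measured TCP pose, the force, the opening and the grip force at its end, in the units of the state.
- read_state(): the state, without advancing time (a new reading comes with each control period).
- capture(name): name is "scene" or "side" or "wrist"; returns (picture, depth): 480x640x3 uint8, red, green, blue; 480x640 float32, m along the optical axis (not along the pixel's ray), 0 where there is no reading.
- camera_params(name): a dict with "fx", "fy", "cx", "cy" (pixels), "xyz" and "orientation" of the camera in the world. Camera axes: x right, y up, looking along -z (the intrinsics and any distortion apply to the point x, -y, -z); pixel columns grow to the right and rows downward; lengths in m; the calibration is good to about 2 mm. A picture is of the moment at which its call begins: read the wrist's pose just before it. camera_params takes no time and is no camera call; for the wrist camera it gives the pose at the moment of the call.
- hand_in(): hands the job in; it is judged then, once.
The state is a dict: "time_s": time; "joint_positions": joint angles; "qvel": joint speeds; "tau": joint torques, N m; "position": TCP position; "tcp_rot": TCP orientation; "force": force on the tool from outside, world axes, zero at the start; "moment": the same for the moment, N m; "opening": opening from 0.0 (shut) to 1.0 (fully open); "grasp_force": force on a finger pad.
Only numpy, scipy, OpenCV 4.12 (cv2) and the standard library are available. Lean on these libraries where they do the work, as an engineer would, in place of code of your own. Each camera call takes 0.05 s, during which the arm holds its last target. There are 200 camera calls.

### The job

A used vial lies on the shelf in front of the grey waste bin's self-closing flap. Push the flap open with one finger, hold it open, and with the other finger push the vial off the back of the shelf so that it drops into the bin; let go of the flap only once the vial is in, so that it swings shut. Do not pick the vial up, and leave the things round the bin where they stand.

Things in the scene. Friction and masses are not known exactly. Their poses are not given: they have to be found in the camera images.
- bin: Vial-waste bin, grey plastic, metal shelf and flap, 240 (x) x 150 (y) x 160 (z) mm, fixed. Origin on the bench, 125 mm behind its front face; x points from front (shelf, robot's side) to back, z up. 5 mm side walls (140 mm apart inside) rise to z = 100 mm beside the shelf and slope up to 157 mm beside the flap. Behind the flap's hinge is the hood, top at z = 160 mm. Open above shelf and flap.
- shelf_low (a point): Middle of the lowest line of the shelf, where the vial lies (bin frame x = -65, y = 0, z = 80 mm). The shelf is a shallow steel trough across the bin's width: front rim at x = -125, z = 87.5 mm, down to this line, up again to the drop edge.
- shelf_edge (a point): Middle of the shelf's drop edge at the back (bin frame x = -25, y = 0, z = 85 mm). Behind it, under the flap, the bin is hollow down to its floor at z = 12 mm.
- flap_angle (a joint): Flap angle, rad: 0 shut (leaning back about 52 degrees from vertical, lower edge at the drop edge), growing as the lower edge swings into the bin (away from the robot and down); 0.90 hangs it vertical, 1.1 is the stop. A hinge spring shuts it from any angle (0.1 to 0.2 N m: 1 to 6 N at the finger, most near the hinge).
- flap_panel: The flap: metal sheet 136 mm wide (y) x 101 mm along the slope, 3 mm thick, closing the sloping mouth from the drop edge up to its hinge. Origin on the hinge line at its middle (bin frame x = 55, y = 0, z = 150 mm); y along the hinge.
- flap_edge (a point): Middle of the flap's lower edge.
- vial: The used vial, a closed cylinder 27 mm in diameter and 60 mm long, about 30 g, white screw cap and green content, lying across the shelf in the trough (its axis along the bin's y) so that it rolls when pushed towards the flap. Origin at the middle of its base, z along its axis to the cap.
- vial_mid (a point): Middle of the vial, on its axis, 30 mm from its base.
- small_vial: Bystander: smaller vial, 23 mm in diameter, 51 mm tall, standing on the bench beside the bin. Origin under it.
- small_beaker: Bystander: small glass beaker, 51 mm wide, 52 mm tall, on the bench beside the bin. Origin under it.
- jar: Bystander: white open jar, 69 mm wide, 134 mm tall, on the bench beside the bin. Origin under it.
- timer: Bystander: white timer, 24 x 64 x 52 mm, on the bench to the robot's right. Origin under it.
- tray: Bystander: grey cuvette tray, 78 x 176 x 23 mm, on the bench to the robot's left. Origin under it.
Mind the look-alikes: they are no part of the job. Leave any purple or yellow look-alike of the vial alone.

How it is judged (in metres and radians):
On the way, in this order (a step that is already met when the one before it is completed fails the run):
1. a finger holds the flap open while the vial is still on the shelf (value of joint flap_angle above 0.15 rad and contact force between the fingers and flap_panel above 0.3 N and x of vial_mid in the frame of bin below -0.028 m and z of vial_mid in the frame of bin above 0.088 m), for 0.05 s.
2. the vial has dropped into the bin while a finger still holds the flap open (value of joint flap_angle above 0.2 rad and contact force between the fingers and flap_panel above 0.3 N and z of vial_mid in the frame of bin below 0.06 m), for 0.1 s.
At the end, for the whole second after the job is handed in: The vial lies at rest inside the bin (its middle less than 60 mm above the bench and within the bin's walls) and the flap has swung shut (under 0.06 rad) (value of joint flap_angle below 0.06 rad and z of vial_mid in the frame of bin below 0.06 m and x of vial_mid in the frame of bin between -0.12 and 0.11 m and y of vial_mid in the frame of bin between -0.07 and 0.07 m and linear speed of vial below 0.05 m/s); the robot touches nothing.
It fails at once if the vial is lifted (its middle more than 20 mm above where it can be on the shelf) (z of vial_mid in the frame of bin above 0.12 m).
It fails at once if a bystander is pushed more than 15 mm from its place (distance of any of small_vial, small_beaker, jar, timer, tray from where it was at the start of the episode above 0.015 m).
It also fails if it takes over 38 s, if anything falls off the work surface, if the arm or the gripper's body presses on something with over 40 N, if the wrist force passes 120 N, or if a joint passes its speed limit or range.

## Working session

There is one attempt and no reset: what is moved stays moved. The work goes in short steps, Python scripts to look and compute and a tool call to move; the robot and the scene stay as the last step left them, time stands still between calls to the robot, and variables do not carry over. Pictures are saved under pics/ and viewed, at most 10 in all, crops included, and the job is handed in when it is done.

Besides the shell and the picture viewer there is one more tool, called after ">>>" as name(argument=value, ...), one argument or row to a line, values as JSON. apply_moves: Moves the arm, as the interface text tells. Its arguments: {"type":"object","properties":{"rows":{"type":"array"}},"required":["rows"]}

```bash
mkdir -p pics; cat > h.py <<'E'
import numpy as np, cv2
from rig import *
def grab(n,f):
    p=camera_params(n); im,d=capture(n)
    cv2.imwrite('pics/'+f,im[...,::-1]); np.savez('pics/'+f[:-4],im=im,d=d,**{k:np.array(v) for k,v in p.items()})
    return im,d,p
def cloud(d,p):
    v,u=np.mgrid[:d.shape[0],:d.shape[1]]
    c=np.stack([(u-p['cx'])/p['fx']*d,-(v-p['cy'])/p['fy']*d,-d],-1)
    return c@np.array(p['orientation']).T+np.array(p['xyz'])
E
python3 - <<'E'
from h import *
a=[grab(n,n+'0.png') for n in ('scene','side')]
for n,(i,d,p) in zip('ab',a): print({k:v if k=='dist' else np.round(v,3).tolist() for k,v in p.items() if not isinstance(v,str)},(d>0).mean())
print(read_state())
E
```

```text
{'fx': 496.802, 'fy': 496.802, 'cx': 327.418, 'cy': 241.787, 'xyz': [-0.122, -0.408, 0.939], 'orientation': [[0.589, 0.593, -0.548], [-0.808, 0.418, -0.416], [-0.017, 0.688, 0.726]]} 0.9959928385416666
{'fx': 437.677, 'fy': 437.677, 'cx': 324.996, 'cy': 240.97, 'xyz': [0.211, -0.774, 0.77], 'orientation': [[0.943, 0.206, -0.26], [-0.332, 0.563, -0.756], [-0.009, 0.8, 0.6]]} 0.99583984375
{'time_s': 0.1, 'joint_positions': array([-1.02252152e+01,  3.02725742e+01,  8.21486119e+01, -9.28035836e-04,
        6.76893818e+01, -1.02276112e+01]), 'qvel': array([-0.0333381 , -0.11452472,  0.01845436, -0.01889508,  0.01847897,
        0.03419229]), 'tau': array([-3.02360622e-04, -4.40987206e+01, -1.77151054e+01,  6.34850166e-02,
        5.34114777e-02, -3.85449334e-05]), 'position': array([6.24393110e-01, 1.57370583e-04, 2.46683268e-01]), 'tcp_rot': array([[-4.76696277e-05,  9.99998190e-01, -1.90178319e-03],
       [ 9.99999945e-01,  4.82931595e-05,  3.27822344e-04],
       [ 3.27913594e-04, -1.90176746e-03, -9.99998138e-01]]), 'force': array([-0.11563601, -1.15624109, -0.77199544]), 'moment': array([ 0.02652493, -0.01886714,  0.03543009]), 'grasp_force': 0.0, 'opening': 1.00187013195983}
```

View pics/scene0.png

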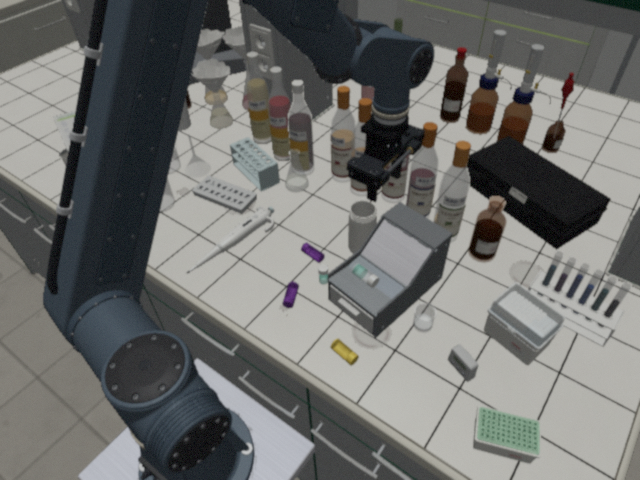

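View pics/side0.png

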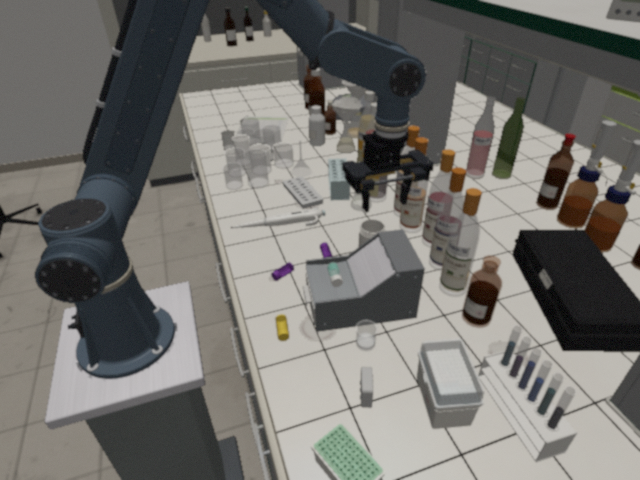

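The scene view shows the bin around (390,270), with the vial on its shelf at (365,273) and the jar just behind and left at (362,225). The side view shows the hood at (405,255) and the vial at (334,272). Next I'll measure the bin and vial from depth.

```bash
python3 - <<'E'
from h import *
for n,box,vb in (('scene',(320,190,460,335),(345,255,385,290)),('side',(300,228,425,330),(318,255,350,290))):
    z=np.load(f'pics/{n}0.npz'); p={k:z[k] for k in z.files}; W=cloud(p['d'],p); im=p['im']
    m=np.zeros(W.shape[:2],bool); m[box[1]:box[3],box[0]:box[2]]=1
    h=m&(W[...,2]>.152)&(W[...,2]<.168)
    k,l,s,c=cv2.connectedComponentsWithStats(h.astype(np.uint8)); b=1+s[1:,4].argmax()
    P=W[l==b]; r=cv2.minAreaRect((P[:,:2]*1000).astype(np.float32)); print(n,'hood',len(P),P[:,2].mean(),r,cv2.boxPoints(r).round().tolist())
    v=np.zeros_like(m); v[vb[1]:vb[3],vb[0]:vb[2]]=1
    hsv=cv2.cvtColor(im,cv2.COLOR_RGB2HSV); g=v&(hsv[...,1]>50)&(hsv[...,0]>60)&(hsv[...,0]<100)
    w=v&(hsv[...,2]>185)&(hsv[...,1]<40)
    for t,q in (('green',g),('white',w)):
        Q=W[q]; print(t,len(Q),np.median(Q,0).round(4) if len(Q) else '', np.argwhere(q).mean(0) if len(Q) else '')
    # whole-bin top outline
    B=m&(W[...,2]>.07)&(W[...,2]<.17); P=W[B]; P=P[(P[:,0]>.4)]
    print('bin pts',len(P),np.percentile(P,[1,50,99],axis=0).round(3).tolist())
    cv2.imwrite(f'pics/{n}crop.png',cv2.resize(im[box[1]-20:box[3]+20,box[0]-20:box[2]+40,::-1],None,fx=4 if n=='scene' else 4,fy=3.2,interpolation=cv2.INTER_CUBIC)[:600,:800])
E
```

```text
scene hood 1517 0.15983078583190605 ((624.5423583984375, -89.11949920654297), (155.86416625976562, 74.41671752929688), 80.98176574707031) [[576.0, -160.0], [649.0, -172.0], [674.0, -18.0], [600.0, -6.0]]
green 67 [ 0.4807 -0.0342  0.1056] [268.82089552 358.56716418]
white 8 [ 0.4775 -0.0737  0.1068] [277.5   372.375]
bin pts 9918 [[0.415, -0.166, 0.072], [0.569, -0.079, 0.106], [0.788, 0.074, 0.163]]
side hood 1274 0.15961326419523192 ((621.5943603515625, -89.87273406982422), (154.9541778564453, 74.27342987060547), 82.14344024658203) [[574.0, -162.0], [648.0, -172.0], [669.0, -18.0], [595.0, -8.0]]
green 53 [ 0.4822 -0.0344  0.1058] [266.1509434  332.24528302]
white 14 [ 0.4818 -0.0729  0.1064] [267.5 329. ]
bin pts 7041 [[0.413, -0.167, 0.072], [0.554, -0.095, 0.105], [0.653, 0.057, 0.162]]
```

View pics/scenecrop.png

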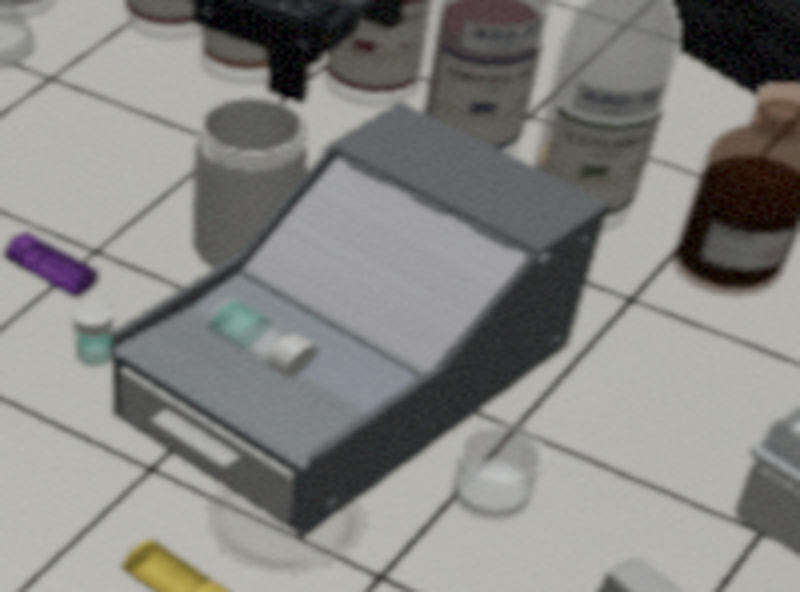

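The crop shows the vial lying at the left (+y) part of the trough, from about (212,315) to (315,355). The right side of the flap is free for the second finger. I'll turn the tool about 50° so the flap finger leads the vial finger, then check from a hover.

```bash
cat >> h.py <<'E'
from scipy.spatial.transform import Rotation as Ro
O=np.array([.544,-.078,0]); YAW=-8.4
Rb=Ro.from_euler('z',YAW,degrees=True).as_matrix()
def w2b(P): return (np.asarray(P)-O)@Rb
def rot(psi=50,tilt=15,lift=3):
    c,s=np.cos(np.radians(psi)),np.sin(np.radians(psi))
    q=np.array([s,-c,0]); p=np.array([c,s,0]); up=np.array([0,0,1.])
    l=np.radians(lift); y=q*np.cos(l)+up*np.sin(l); u=np.cross(q,p); 
    n=up*np.cos(l)-q*np.sin(l); t=np.radians(tilt)
    z=-n*np.cos(t)+p*np.sin(t); x=np.cross(y,z)
    return Rb@np.stack([x,y,z],1)
def plan(xf,yv,zt,sep=.102,**k):
    "vial finger: leading corner bin x=xf, y=yv, tip centre height zt -> tool shift"
    R=rot(**k); tipb=np.array([xf-.012,yv-.0025,zt])
    tip=O+Rb@tipb
    T=tip+R[:,1]*sep/2-R[:,2]*.025
    s=read_state(); R0=s['tcp_rot']; 
    print('shift mm',((T-s['position'])@R0*1000).round(1),'rv/6',(Ro.from_matrix(R0.T@R).as_rotvec(degrees=True)/6).round(3),'flap tip bin',(w2b(tip+R[:,1]*sep)*1000).round(1),'z',R[:,2].round(2))
E
python3 - <<'E'
from h import *
for n,vb in (('scene',(345,255,385,290)),('side',(318,255,350,290))):
    z=np.load(f'pics/{n}0.npz'); p={k:z[k] for k in z.files}; W=w2b(cloud(p['d'],p))*1000
    # points clearly above trough = vial
    trough=80+7.5*np.abs(W[...,0]+65)/60
    m=(W[...,2]>92)&(W[...,2]<115)&(abs(W[...,0]+65)<20)&(abs(W[...,1])<62)
    Q=W[m]; print(n,len(Q),np.percentile(Q,[2,50,98],axis=0).round(1).tolist())
    r=cv2.minAreaRect(Q[:,:2].astype(np.float32)); print(r)
    h=(W[...,2]>95)&(W[...,2]<103)&(abs(W[...,1])<85)&(abs(W[...,0]+80)<40)&~m
    print('walls y',np.percentile(W[h][:,1],[5,25,50,75,95]).round(1))
    f=(W[...,2]>83)&(W[...,2]<92)&(abs(W[...,1])<60)&(W[...,0]<-100)&(W[...,0]>-150); print('front',np.percentile(W[f][:,0],[1,5,50]).round(1))
    f=(W[...,2]>100)&(W[...,2]<140)&(abs(W[...,1])<55)&(W[...,0]<60)&(W[...,0]>-30)
    F=W[f]; e=F[:,0]-(55-(150-F[:,2])*np.tan(np.radians(52))); print('flap xoff',np.median(e).round(1), np.polyfit(F[:,1],e,1))
print(); plan(-.095,.013,.160)
E
```

```text
scene 318 [[-77.3, -11.6, 92.6], [-69.6, 15.4, 103.9], [-54.0, 47.4, 109.1]]
((-64.95405578613281, 18.898225784301758), (28.034311294555664, 62.98679733276367), 1.4794741868972778)
walls y [-72.1 -70.3 -66.7  74.5  77.4]
front [-126.5 -125.5 -114.1]
flap xoff -1.2 [ 0.01963269 -1.14727359]
side 234 [[-79.4, -12.0, 93.9], [-68.6, 12.9, 104.5], [-54.7, 47.1, 108.4]]
((-66.88944244384766, 17.06698226928711), (62.043373107910156, 26.253347396850586), 88.55158996582031)
walls y [-72.1 -70.3 -67.4  74.3  78.1]
front [-128.6 -127.4 -115.3]
flap xoff -4.1 [ 0.0158611  -4.01737037]

shift mm [ -93.6 -156.5   60.2] rv/6 [-1.54   2.142  7.95 ] flap tip bin [-29.  -55.  165.3] z [ 0.23  0.13 -0.96]
```

```bash
sed -i 's/^O=.*/O=np.array([.542,-.0765,0]); YAW=-8.2/' h.py; python3 -c "
from h import *
plan(-.097,.016,.170)"
```

```text
shift mm [ -89.1 -160.    50.2] rv/6 [-1.536  2.144  7.917] flap tip bin [-31.  -52.  175.3] z [ 0.23  0.13 -0.96]
```

>>> apply_moves(
  rows=[
    {"x": -20,"y": -40,"z": 5,"rx": -0.3,"ry": 0.4,"rz": 1.5},
    {"x": -40,"y": -75,"z": 10,"rx": -0.6,"ry": 0.8,"rz": 3},
    {"x": -60,"y": -110,"z": 20,"rx": -0.9,"ry": 1.2,"rz": 4.5},
    {"x": -80,"y": -140,"z": 30,"rx": -1.2,"ry": 1.65,"rz": 6.1},
    {"x": -89,"y": -160,"z": 40,"rx": -1.54,"ry": 2.14,"rz": 7.92},
    {"x": -89,"y": -160,"z": 50,"rx": -1.54,"ry": 2.14,"rz": 7.92},
    {"x": -89,"y": -160,"z": 50,"rx": -1.54,"ry": 2.14,"rz": 7.92},
    {"x": -89,"y": -160,"z": 50,"rx": -1.54,"ry": 2.14,"rz": 7.92},
  ],
)

```text
validation failed for argument at $.ro...
```

```bash
python3 - <<'E'
from h import *
for n in ('wrist','side'):
    im,d,p=grab(n,n+'1.png'); W=w2b(cloud(d,p))*1000
    m=(W[...,2]>92)&(W[...,2]<110)&(abs(W[...,0]+65)<18)&(abs(W[...,1])<62)
    Q=W[m]; print(n,len(Q),Q.size and (cv2.minAreaRect(Q[:,:2].astype(np.float32)),np.percentile(Q,[2,50,98],axis=0).round(1).tolist()))
plan(-.097,.016,.170); plan(-.097,.016,.094)
a,b=[cv2.imread(f'pics/{n}1.png') for n in ('wrist','side')]
cv2.imwrite('pics/w1.png',np.hstack([cv2.resize(a,(400,300)),cv2.resize(b[170:350,250:490],(400,300))]))
E
```

```text
wrist 1770 (((-61.981224060058594, 23.824909210205078), (50.86940383911133, 25.938547134399414), 88.25360107421875), [[-73.0, 1.9, 93.3], [-58.4, 28.3, 104.5], [-49.2, 48.8, 107.8]])
side 236 (((-64.07933044433594, 19.252063751220703), (64.4498062133789, 26.54118537902832), 89.32621002197266), [[-77.3, -12.5, 92.8], [-66.3, 9.9, 104.2], [-52.6, 46.4, 108.6]])
shift mm [ -89.1 -160.2   50.3] rv/6 [-1.531  2.143  7.918] flap tip bin [-31.  -52.  175.3] z [ 0.23  0.13 -0.96]
shift mm [ -89.1 -160.1  126.3] rv/6 [-1.531  2.143  7.918] flap tip bin [-31.  -52.   99.3] z [ 0.23  0.13 -0.96]
```

View pics/w1.png

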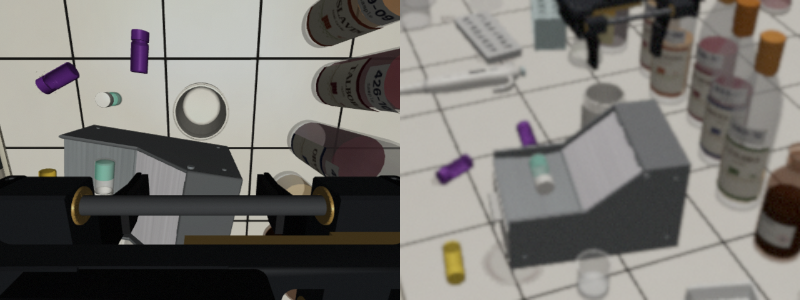

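The picture is from the start pose because the move was refused. The wrist half shows the vial at (105,175) and the jar at (200,110). I'll resend with every key filled in.

>>> apply_moves(
  rows=[
    {"x": -20,"y": -40,"z": 5,"rx": -0.3,"ry": 0.4,"rz": 1.5,"claw": 0},
    {"x": -40,"y": -75,"z": 10,"rx": -0.6,"ry": 0.8,"rz": 3,"claw": 0},
    {"x": -60,"y": -110,"z": 20,"rx": -0.9,"ry": 1.2,"rz": 4.5,"claw": 0},
    {"x": -80,"y": -140,"z": 30,"rx": -1.2,"ry": 1.65,"rz": 6.1,"claw": 0},
    {"x": -89,"y": -160,"z": 40,"rx": -1.54,"ry": 2.14,"rz": 7.92,"claw": 0},
    {"x": -89,"y": -160,"z": 50,"rx": -1.54,"ry": 2.14,"rz": 7.92,"claw": 0},
    {"x": -89,"y": -160,"z": 50,"rx": -1.54,"ry": 2.14,"rz": 7.92,"claw": 0},
    {"x": -89,"y": -160,"z": 50,"rx": -1.54,"ry": 2.14,"rz": 7.92,"claw": 0},
  ],
)

```text
time_s: 1.2
position: [0.4664, -0.089, 0.1979]
tcp_rot: [[0.709, 0.667, 0.23], [0.656, -0.743, 0.133], [0.26, 0.056, -0.964]]
force: [0.5, -0.9, 0.0]
opening: 1.006
grasp_force: 0.0
```

```bash
python3 - <<'E'
from h import *
for n in ('wrist','side'):
    im,d,p=grab(n,n+'2.png')
plan(-.097,.017,.170); plan(-.097,.017,.094); plan(-.097,.017,.115); plan(-.047,.017,.115)
a,b=[cv2.imread(f'pics/{n}2.png') for n in ('wrist','side')]
cv2.imwrite('pics/w2.png',np.hstack([cv2.resize(a,(400,300)),cv2.resize(b[170:350,250:490],(400,300))]))
E
```

```text
shift mm [-0.9 -1.9  0.8] rv/6 [ 0.029 -0.013  0.024] flap tip bin [-31.  -51.  175.3] z [ 0.23  0.13 -0.96]
shift mm [-20.7  -6.1  74.1] rv/6 [ 0.029 -0.013  0.024] flap tip bin [-31.  -51.   99.3] z [ 0.23  0.13 -0.96]
shift mm [-15.2  -4.9  53.8] rv/6 [ 0.029 -0.013  0.024] flap tip bin [-31.  -51.  120.3] z [ 0.23  0.13 -0.96]
shift mm [15.2 33.4 64.2] rv/6 [ 0.029 -0.013  0.024] flap tip bin [ 19.  -51.  120.3] z [ 0.23  0.13 -0.96]
```

View pics/w2.png

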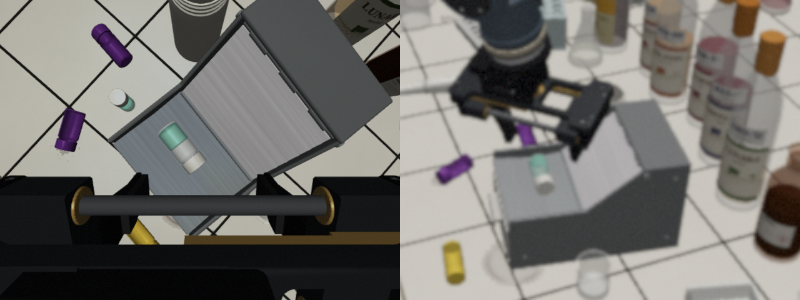

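Wrist half: the vial spans (175,130) to (190,165), clear of both fingers. Side half: the gripper is hovering over the front of the bin. I'll refine with the wrist depth while descending.

```bash
python3 - <<'E'
from h import *
z=np.load('pics/wrist2.npz'); p={k:z[k] for k in z.files}; W=w2b(cloud(p['d'],p))*1000
m=(W[...,2]>92)&(W[...,2]<112)&(abs(W[...,0]+65)<18)&(abs(W[...,1])<60); Q=W[m]
print(len(Q),cv2.minAreaRect(Q[:,:2].astype(np.float32)),np.percentile(Q,[2,50,98],axis=0).round(1).tolist())
h=(W[...,2]>152)&(W[...,2]<168)&(W[...,0]>20)&(abs(W[...,1])<100);H=W[h]; print('hood',H[:,2].mean(),np.percentile(H,[1,99],axis=0).round(1).tolist())
f=(W[...,2]>100)&(W[...,2]<140)&(abs(W[...,1])<55)&(W[...,0]<60)&(W[...,0]>-30)
F=W[f]; e=F[:,0]-(55-(150-F[:,2])*np.tan(np.radians(52))); print('flap xoff',np.median(e).round(1), np.polyfit(F[:,1],e,1))
t=(abs(W[...,0]+65)<3)&(abs(W[...,1]+30)<20)&(W[...,2]<90); print('trough z',np.median(W[t][:,2]))
E
```

```text
3116 ((-62.41249084472656, 18.74899673461914), (60.0858039855957, 27.027965545654297), 88.5645980834961) [[-74.9, -10.1, 96.3], [-62.1, 18.9, 105.0], [-49.6, 47.2, 107.7]]
hood 159.48314106632372 [[51.9, -73.2, 152.7], [115.1, 71.8, 161.2]]
flap xoff 0.3 [0.02321389 0.24836856]
trough z 80.0467020718344
```

>>> apply_moves(
  rows=[
    {"x": -10,"y": -4,"z": 40,"rx": 0,"ry": 0,"rz": 0,"claw": 0},
    {"x": -18,"y": -5,"z": 65,"rx": 0,"ry": 0,"rz": 0,"claw": 0},
    {"x": -20,"y": -6,"z": 72,"rx": 0,"ry": 0,"rz": 0,"claw": 0},
    {"x": -20,"y": -6,"z": 72,"rx": 0,"ry": 0,"rz": 0,"claw": 0},
  ],
)

```text
time_s: 1.8
position: [0.4637, -0.0877, 0.1226]
tcp_rot: [[0.71, 0.666, 0.229], [0.654, -0.744, 0.134], [0.259, 0.054, -0.964]]
force: [-0.3, 0.0, 0.3]
opening: 1.002
grasp_force: 0.0
```

```bash
python3 - <<'E'
from h import *
for n in ('side','scene'): grab(n,n+'3.png')
for x in (-.097,-.082,-.045,-.03): plan(x,.017,.094)
a,b=[cv2.imread(f'pics/{n}3.png') for n in ('side','scene')]
cv2.imwrite('pics/w3.png',np.hstack([cv2.resize(a[200:350,270:470],(400,300)),cv2.resize(b[190:340,310:510],(400,300))]))
E
```

```text
shift mm [-0.2  0.   2.7] rv/6 [ 0.035 -0.015  0.01 ] flap tip bin [-31.  -51.   99.3] z [ 0.23  0.13 -0.96]
shift mm [ 8.9 11.5  5.8] rv/6 [ 0.035 -0.015  0.01 ] flap tip bin [-16.  -51.   99.3] z [ 0.23  0.13 -0.96]
shift mm [31.5 39.8 13.5] rv/6 [ 0.035 -0.015  0.01 ] flap tip bin [ 21.  -51.   99.3] z [ 0.23  0.13 -0.96]
shift mm [40.6 51.3 16.7] rv/6 [ 0.035 -0.015  0.01 ] flap tip bin [ 36.  -51.   99.3] z [ 0.23  0.13 -0.96]
```

View pics/w3.png

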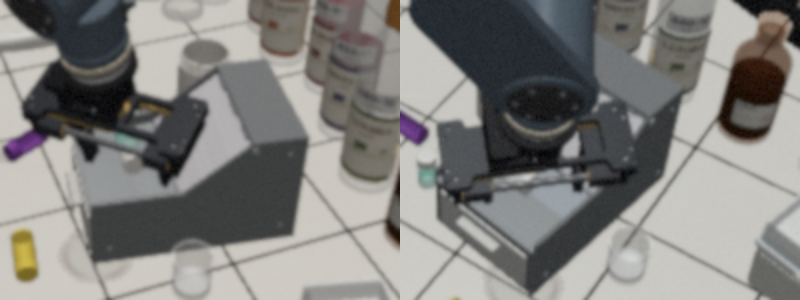

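Both views show the fingers inside the walls: one in front of the vial, the other just short of the flap. I'll advance to first contact.

>>> apply_moves(
  rows=[
    {"x": 4,"y": 5,"z": 3.5,"rx": 0,"ry": 0,"rz": 0,"claw": 0},
    {"x": 8,"y": 10,"z": 5,"rx": 0,"ry": 0,"rz": 0,"claw": 0},
    {"x": 12,"y": 15,"z": 6,"rx": 0,"ry": 0,"rz": 0,"claw": 0},
    {"x": 12,"y": 15,"z": 6,"rx": 0,"ry": 0,"rz": 0,"claw": 0},
  ],
)

```text
time_s: 2.4
position: [0.4839, -0.0907, 0.121]
tcp_rot: [[0.71, 0.665, 0.23], [0.654, -0.744, 0.133], [0.26, 0.055, -0.964]]
force: [-0.3, 0.8, 1.5]
opening: 1.0
grasp_force: 0.7
```

```bash
cat > look.py <<'E'
from h import *
import sys
t=sys.argv[1]; view=len(sys.argv)>2
im,d,p=grab('wrist',f'wrist{t}.png'); W=w2b(cloud(d,p))*1000
m=(W[...,2]>92)&(W[...,2]<116)&(W[...,0]>-85)&(W[...,0]<0)&(abs(W[...,1]-15)<40)
hsv=cv2.cvtColor(im,cv2.COLOR_RGB2HSV); g=(hsv[...,1]>50)&(hsv[...,0]>65)&(hsv[...,0]<100)&(abs(W[...,1])<68)&(W[...,0]>-100)&(W[...,0]<100)
print('green',g.sum(),np.median(W[g],0).round(1) if g.sum() else '')
f=(W[...,2]>95)&(W[...,2]<148)&(abs(W[...,1]-30)<25)&(W[...,0]<56)&(W[...,0]>-20)&~g
F=W[f]
if len(F)>50: print('flap',len(F),'open rad',np.radians(52)-np.median(np.arctan2(55-F[:,0],150-F[:,2])))
s=read_state(); print('F',s['force'].round(2),s['time_s']); plan(-.082,.017,.094)
E
python3 look.py 4
```

```text
green 7990 [-62.9   5.7 194.1]
flap 23372 open rad 0.02972309513983873
F [ 0.12 -0.73  1.51] 2.45
shift mm [-2.8 -3.3 -0.7] rv/6 [ 0.029 -0.012  0.005] flap tip bin [-16.  -51.   99.3] z [ 0.23  0.13 -0.96]
```

```bash
sed -i 's/&(W\[...,0\]<100)$/\&(W[...,0]<100)\&(W[...,2]<118)/' look.py; grep -n "118" look.py
```

```text
6:hsv=cv2.cvtColor(im,cv2.COLOR_RGB2HSV); g=(hsv[...,1]>50)&(hsv[...,0]>65)&(hsv[...,0]<100)&(abs(W[...,1])<68)&(W[...,0]>-100)&(W[...,0]<100)&(W[...,2]<118)
```

>>> apply_moves(
  rows=[
    {"x": 4,"y": 5,"z": 1,"rx": 0,"ry": 0,"rz": 0,"claw": 0},
    {"x": 7,"y": 9,"z": 2.5,"rx": 0,"ry": 0,"rz": 0,"claw": 0},
    {"x": 7,"y": 9,"z": 2.5,"rx": 0,"ry": 0,"rz": 0,"claw": 0},
  ],
)

```text
time_s: 2.82
position: [0.4913, -0.0905, 0.1205]
tcp_rot: [[0.709, 0.669, 0.222], [0.656, -0.742, 0.138], [0.257, 0.048, -0.965]]
force: [-11.1, -2.9, 13.2]
opening: 1.003
grasp_force: 6.7
```

```bash
python3 look.py 5; python3 -c "
import cv2,numpy as np
from h import *
grab('side','side5.png')
a,b=[cv2.imread(f'pics/{n}5.png') for n in ('wrist','side')]
cv2.imwrite('pics/w5.png',np.hstack([cv2.resize(a,(400,300)),cv2.resize(b[200:350,270:470],(400,300))]))"
```

```text
green 2529 [-58.   33.8 105.6]
flap 21257 open rad 0.10751410020100594
F [-11.17  -3.88  12.58] 2.875
shift mm [-8.2 -8.4 -2.8] rv/6 [-0.053  0.012  0.027] flap tip bin [-16.  -51.   99.3] z [ 0.23  0.13 -0.96]
```

View pics/w5.png

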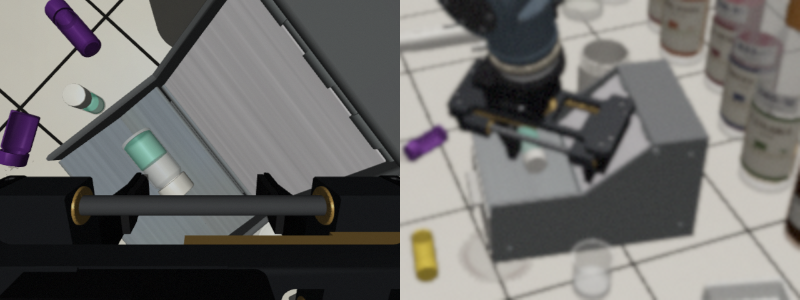

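The right half shows the vial against the finger at (530,155) and the flap barely open. The force of about 17 N back and up fits the fingertip binding on the vial near its equator, so the contact should be lower. I'll back off, drop about 6 mm and push again.

>>> apply_moves(
  rows=[
    {"x": -7,"y": -9,"z": -2.5,"rx": 0,"ry": 0,"rz": 0,"claw": 0},
    {"x": -9,"y": -9.5,"z": 3.5,"rx": 0,"ry": 0,"rz": 0,"claw": 0},
    {"x": -9,"y": -9.5,"z": 3.5,"rx": 0,"ry": 0,"rz": 0,"claw": 0},
    {"x": -9,"y": -9.5,"z": 3.5,"rx": 0,"ry": 0,"rz": 0,"claw": 0},
  ],
)

```text
time_s: 3.42
position: [0.483, -0.0908, 0.1141]
tcp_rot: [[0.711, 0.665, 0.228], [0.654, -0.745, 0.134], [0.259, 0.054, -0.964]]
force: [-0.4, -0.9, 1.0]
opening: 1.003
grasp_force: 0.7
```

```bash
python3 look.py 6; python3 -c "
from h import *
for x in (-.078,-.068,-.058): plan(x,.017,.088)"
```

```text
green 2754 [-60.5  33.7 105.5]
flap 23634 open rad 0.09205727013557252
F [-1.36 -0.1   0.28] 3.475
shift mm [-0.4 -2.5 -7.1] rv/6 [ 0.019 -0.007 -0.   ] flap tip bin [-16.  -51.   99.3] z [ 0.23  0.13 -0.96]
shift mm [ 0.5  0.2 -0.5] rv/6 [ 0.019 -0.007 -0.   ] flap tip bin [-12.  -51.   93.3] z [ 0.23  0.13 -0.96]
shift mm [6.6 7.8 1.6] rv/6 [ 0.019 -0.007 -0.   ] flap tip bin [ -2.  -51.   93.3] z [ 0.23  0.13 -0.96]
shift mm [12.7 15.5  3.6] rv/6 [ 0.019 -0.007 -0.   ] flap tip bin [  8.  -51.   93.3] z [ 0.23  0.13 -0.96]
```

>>> apply_moves(
  rows=[
    {"x": 3,"y": 4,"z": 1,"rx": 0,"ry": 0,"rz": 0,"claw": 0},
    {"x": 6,"y": 8,"z": 1.5,"rx": 0,"ry": 0,"rz": 0,"claw": 0},
    {"x": 9,"y": 11.5,"z": 2.5,"rx": 0,"ry": 0,"rz": 0,"claw": 0},
    {"x": 9,"y": 11.5,"z": 2.5,"rx": 0,"ry": 0,"rz": 0,"claw": 0},
  ],
)

```text
time_s: 3.98
position: [0.4978, -0.0929, 0.115]
tcp_rot: [[0.71, 0.665, 0.229], [0.654, -0.744, 0.134], [0.26, 0.055, -0.964]]
force: [-1.0, 1.5, 0.8]
opening: 0.998
grasp_force: 0.9
```

```bash
python3 look.py 7
```

```text
green 2727 [-48.4  33.8 106.9]
flap 19417 open rad 0.2365427408880112
F [-1.25  0.29  0.94] 4.025
shift mm [ -9.7 -14.1  -9.4] rv/6 [ 0.025 -0.012  0.004] flap tip bin [-16.  -51.   99.3] z [ 0.23  0.13 -0.96]
```

Lowering it worked: the flap is at 0.24 rad and held, with the vial at about x = -48 mm on the shelf. Now I'll push it over the edge.

>>> apply_moves(
  rows=[
    {"x": 4,"y": 5,"z": 1,"rx": 0,"ry": 0,"rz": 0,"claw": 0},
    {"x": 8,"y": 10,"z": 1.5,"rx": 0,"ry": 0,"rz": 0,"claw": 0},
    {"x": 12,"y": 15,"z": 2,"rx": 0,"ry": 0,"rz": 0,"claw": 0},
    {"x": 16,"y": 20,"z": 2.5,"rx": 0,"ry": 0,"rz": 0,"claw": 0},
    {"x": 18.5,"y": 23,"z": 3,"rx": 0,"ry": 0,"rz": 0,"claw": 0},
    {"x": 18.5,"y": 23,"z": 3,"rx": 0,"ry": 0,"rz": 0,"claw": 0},
  ],
)

```text
time_s: 4.78
position: [0.5266, -0.0974, 0.118]
tcp_rot: [[0.711, 0.665, 0.229], [0.654, -0.745, 0.134], [0.259, 0.054, -0.964]]
force: [-3.9, 1.4, -0.3]
opening: 1.003
grasp_force: 1.6
```

```bash
python3 look.py 8
```

```text
green 2332 [ -7.6  33.2 100.1]
flap 10748 open rad 0.638905798380032
F [-3.31  0.59 -1.13] 4.825
shift mm [-28.  -36.8 -12.4] rv/6 [ 0.018 -0.009  0.002] flap tip bin [-16.  -51.   99.3] z [ 0.23  0.13 -0.96]
```

View pics/wrist8.png

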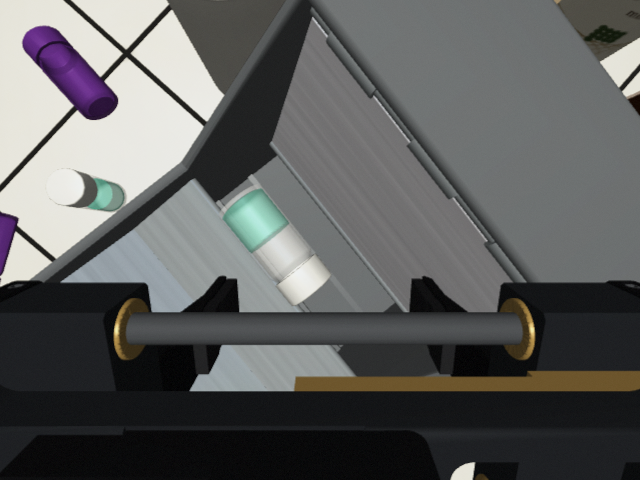

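The vial at about (270,245) is past the drop edge over the open mouth, and the flap is held at 0.64 rad. I'll hold and check whether it is falling.

>>> apply_moves(
  rows=[
    {"x": 1,"y": 1,"z": 0,"rx": 0,"ry": 0,"rz": 0,"claw": 0},
    {"x": 1,"y": 1,"z": 0,"rx": 0,"ry": 0,"rz": 0,"claw": 0},
    {"x": 1,"y": 1,"z": 0,"rx": 0,"ry": 0,"rz": 0,"claw": 0},
  ],
)

```text
time_s: 5.2
position: [0.5276, -0.0975, 0.1183]
tcp_rot: [[0.711, 0.665, 0.228], [0.654, -0.745, 0.134], [0.259, 0.054, -0.964]]
force: [-3.3, 0.5, -1.5]
opening: 1.0
grasp_force: 1.7
```

```bash
python3 look.py 9
```

```text
green 1181 [16.2 32.6 37.6]
flap 8464 open rad 0.6663582241102708
F [-3.56  0.16 -1.66] 5.25
shift mm [-28.8 -37.6 -12.4] rv/6 [ 0.015 -0.008 -0.   ] flap tip bin [-16.  -51.   99.3] z [ 0.23  0.13 -0.96]
```

The vial lies on the bin floor (top at z ≈ 38 mm) with the flap still held. I'll hold briefly, then retreat.

>>> apply_moves(
  rows=[
    {"x": 0,"y": 0,"z": 0,"rx": 0,"ry": 0,"rz": 0,"claw": 0},
    {"x": 0,"y": 0,"z": 0,"rx": 0,"ry": 0,"rz": 0,"claw": 0},
    {"x": -9,"y": -11,"z": -4,"rx": 0,"ry": 0,"rz": 0,"claw": 0},
    {"x": -18,"y": -23,"z": -8,"rx": 0,"ry": 0,"rz": 0,"claw": 0},
    {"x": -27,"y": -34,"z": -13,"rx": 0,"ry": 0,"rz": 0,"claw": 0},
    {"x": -34,"y": -44,"z": -18,"rx": 0,"ry": 0,"rz": 0,"claw": 0},
    {"x": -24,"y": -42,"z": -60,"rx": 0,"ry": 0,"rz": 0,"claw": 0},
    {"x": -12,"y": -40,"z": -110,"rx": 0,"ry": 0,"rz": 0,"claw": 0},
    {"x": -12,"y": -40,"z": -110,"rx": 0,"ry": 0,"rz": 0,"claw": 0},
    {"x": -12,"y": -40,"z": -110,"rx": 0,"ry": 0,"rz": 0,"claw": 0},
  ],
)

```text
time_s: 6.5
position: [0.4669, -0.0902, 0.219]
tcp_rot: [[0.711, 0.665, 0.228], [0.654, -0.745, 0.134], [0.259, 0.054, -0.964]]
force: [0.2, 0.4, -0.1]
opening: 1.004
grasp_force: 0.0
```

```bash
python3 look.py 10; python3 -c "
from h import *
grab('scene','scene10.png')
a=cv2.imread('pics/wrist10.png');b=cv2.imread('pics/scene10.png')
cv2.imwrite('pics/w10.png',np.hstack([cv2.resize(a,(400,300)),cv2.resize(b[180:360,280:520],(400,300))]))"
```

```text
green 0 
flap 8131 open rad 0.013192921583827455
F [ 0.67  0.96 -0.4 ] 6.55
shift mm [-16.3   3.4  96.9] rv/6 [ 0.001 -0.004 -0.005] flap tip bin [-16.  -51.   99.3] z [ 0.23  0.13 -0.96]
```

View pics/w10.png

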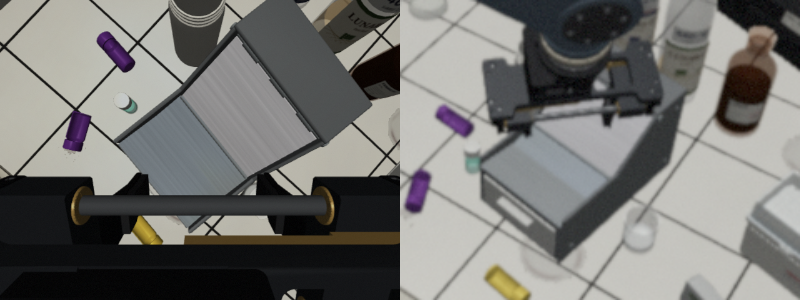

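The shelf is empty, the flap is shut at (250,90), the bystanders are where they stood, and the arm is clear.

```bash
python3 -c "
from rig import *
print(hand_in())"
```

```text
the job is handed in; nothing more can be done
None
```

The vial was pushed into the bin with the flap held open, the flap then swung shut and the arm was clear of everything; I handed the job in at about 6.6 s, and no verdict came back.

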